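Check a scalded jar has cooled, then unscrew its tight cap

TASK

The square glass jar in the wooden brace was scalded and should be cool by now: pick up the infrared stick thermometer, point its lens squarely at the middle of the jar's paper label from 5 to 10 cm away and hold it steady there for two seconds, then lay it flat back on the cork mat and let go. Next unscrew the jar's tight round cap (anticlockwise seen from above) until its thread lets go and not far beyond, without pulling the jar out of the brace, and lift it straight up. Finish still holding the cap: level, still, and 1 to 4 cm clear above the jar's open mouth, touching nothing else, with bowl, spoon and canister left undisturbed.

Things in the scene. Friction and masses are not known exactly. Their poses are not given: they have to be found in the camera images.
- brace: Pale wooden jar brace fixed to the table: a 100 x 100 mm block 40 mm high with a square socket 73 mm wide and 30 mm deep that keeps the jar from turning. Origin: centre of its underside on the table; axes along its sides, z up.
- jar: Empty square glass jar, 500 g, loose in the brace's socket: body 70 x 70 mm, 72 mm high, above it a round neck 46 mm across. Origin: centre of its underside, 10 mm above the brace's origin; z up, y points away from the paper label, which is on the -y face. Pulled up by a cap that is not yet free, the jar comes out of the brace.
- jar_label (a point): Centre of the paper label (44 mm wide, 46 mm high) on the jar's -y face, 50 mm above the jar's underside; axes as the jar's, so the label faces along -y of this frame. The label faces the side where the cork mat lies.
- cap: Round grey plastic screw cap, 64 mm across (65 over its fine ribs), 26 mm high, 60 g. Origin: on its axis at its lower edge, 90 mm above the jar's underside when screwed on; z up. The sprung seal presses it up with about 20 N, so it takes about 0.5 N m to turn: grip it firmly (30 N or more). It must rise 17 mm to clear the seal once the thread has let go.
- cap_top (a point): Centre of the cap's top, 26 mm above its origin. Turned 0.7 to 1.0 rad anticlockwise seen from above (cap yaw then about 0.83 rad more than the jar's), the thread lets go and the cap jumps up 3 mm, or pushes up with 11 to 20 N if held in place; then it lifts straight off. 1.15 rad from the start is always enough; a stop follows after 1.25 rad or more. Clockwise it soon jams.
- jar_rim (a point): Centre of the jar's mouth: the top of its rubber seal while the cap is on, 104 mm above the jar's underside (the sprung seal rises 3 mm when the cap is off); axes as the jar's.
- thermometer: White stick thermometer lying flat on the cork mat, 150 mm long, 30 mm wide, 28 mm high, 120 g: a box whose last 20 mm is a black round nose 22 mm across with the lens. Origin: centre of its underside (the middle of its length, near its centre of mass); x points along it to the lens, z up. Easily gripped across its width at its origin.
- thermometer_lens (a point): Centre of the lens at the front end of the thermometer: 75 mm along x and 14 mm above its origin; it looks along x. Axes as the thermometer's.
- mat: Cork mat fixed on the table, 130 x 210 mm and 4 mm thick. Origin: centre of its underside; x along the short side, y along the long side. The thermometer's origin lies 4 mm above this origin when it rests on the mat.
- bowl: Blue melamine bowl, 150 mm across, 60 mm high, to be left alone. Origin: centre of its underside.
- spoon: Steel serving spoon lying on the table, 240 mm long, to be left alone. Origin: middle of its length, at its underside.
- canister: Glass sugar canister with a clamp lid, 100 mm across, 150 mm high, to be left alone. Origin: centre of its underside.
Not all that is in view belongs to the job. There is more than one size of the cap; the one meant has the size given above. There is more than one size of the thermometer; the one meant has the size given above.

How it is judged (in metres and radians):
On the way, in this order (a step that is already met when the one before it is completed fails the run):
1. the thermometer, held, looks squarely at the label (within 16 mm of its centre, within 0.4 rad, 3 to 13 cm away) and is steady for 1 s (x of jar_label in the frame of thermometer_lens between 0.03 and 0.13 m and y of jar_label in the frame of thermometer_lens between -0.016 and 0.016 m and z of jar_label in the frame of thermometer_lens between -0.016 and 0.016 m and angle between the x axis of thermometer and the y axis of jar, either way round below 0.4 rad and y of thermometer_lens in the frame of jar_label below -0.02 m and contact force between the fingers and thermometer above 0.5 N and linear speed of thermometer below 0.03 m/s and angular speed of thermometer below 0.25 rad/s), for 1 s.
2. the thermometer lies flat on the cork mat, let go (z of thermometer in the frame of mat between 0.001 and 0.009 m and x of thermometer in the frame of mat between -0.065 and 0.065 m and y of thermometer in the frame of mat between -0.105 and 0.105 m and angle between thermometer's own z axis and vertical below 0.12 rad and contact force between the fingers and thermometer below 0.1 N and linear speed of thermometer below 0.02 m/s), for 0.2 s.
3. the cap has been unscrewed: turned more than 0.7 rad from square with the jar while still down on it (angle between the x axis of cap and the x axis of jar, either way round above 0.7 rad and z of cap in the frame of jar below 0.1 m and z of jar in the frame of brace below 0.015 m and angle between jar's own z axis and vertical below 0.1 rad and horizontal distance between jar and brace below 0.008 m), for 0.02 s.
At the end, for the whole second after the job is handed in: Fingers hold the cap, still (under 20 mm/s), level to 0.15 rad, lower edge 4 to 55 mm above the rim site, axis within 20 mm of it, off the jar; jar upright, risen under 5 mm, within 8 mm of the brace axis; thermometer flat on the cork mat, its middle over the mat, let go (all of step 2 and contact force between the fingers and cap above 0.5 N and contact force between cap and jar below 0.1 N and z of cap in the frame of jar_rim between 0.004 and 0.055 m and horizontal distance between cap and jar_rim below 0.02 m and angle between cap's own z axis and vertical below 0.15 rad and linear speed of cap below 0.02 m/s and z of jar in the frame of brace below 0.015 m and angle between jar's own z axis and vertical below 0.1 rad and horizontal distance between jar and brace below 0.008 m); the arm keeps its last pose, push and grip.
It fails at once if the jar is lifted more than 12 mm in its brace or tipped (z of jar in the frame of brace above 0.022 m or angle between jar's own z axis and vertical above 0.25 rad).
It fails at once if the cap is forced round far past where it lets go (over 1.48 rad from square with the jar) while on the jar (angle between the x axis of cap and the x axis of jar, either way round above 1.48 rad and z of cap in the frame of jar below 0.1 m).
It fails at once if the bowl, spoon or canister is moved more than 20 mm (distance of any of bowl, spoon, canister from where it was at the start of the episode above 0.02 m).
It fails at once if the thermometer knocks against the jar (over 5 N) (contact force between thermometer and jar above 5 N).
It also fails if it takes over 64 s, if anything falls off the work surface, if the arm or the gripper's body presses on something with over 40 N, if the wrist force passes 120 N, or if a joint passes its speed limit or range.

ROBOT

A 7-joint arm with a two-finger parallel gripper is mounted at the origin on the work surface. World frame = base frame: x ahead of the robot, y to its left, z up, the work surface at z = 0. Lengths are in mm, angles in rad, forces in N, time in s.
With the tool pointing down it reaches from about 400 to 925 mm from the base axis. Payload 5.6 kg.
Tool frame: the origin (TCP) lies midway between the tips of the shut fingers; the grasp point (between the pads) lies 19 mm behind it; z points along the fingers, y is the line along which they close (so a half turn about z gives the same grasp; the last joint's range is limited). The gripper opens to 85 mm and grips with 20 to 120 N. Pads are 22 mm wide; open, the fingers measure 114 mm over their backs; the gripper's body (76 mm by 85 mm) begins 54 mm behind the grasp point. The pads swing forward as they close: fully open they stand 13 mm farther back than shut.
Start: joints at [-1.259, 0.468, -0.012, 1.603, 0.006, 1.071, -0.056], TCP at [225.852, 609.507, 231.29] pointing down, gripper open.
Joint ranges: [-2.53, 2.53], [-0.31, 2.02], [-1.57, 1.55], [0.28, 2.44], [-1.29, 4.43], [0.15, 1.84], [-2.92, 2.92]. Speed limits (rad/s): [2.57, 2.57, 3.14, 3.14, 3.14, 3.14, 3.14].

INTERFACE

Orientations are given as [roll, pitch, yaw] about the fixed x, y, z axes, in that order (R = Rz(yaw) Ry(pitch) Rx(roll)).
In Python, from station import manip gives the robot as it stands.
- The arm moves only by the tool move_arm, never from a script. Its argument "commands" is a list of rows, each a list of 3 entries, a list of its own where there are three numbers: the turn, a rotation vector about the world's x, y, z each as a share of 0.1 rad, from -1 to 1, then the shift along the world's x, y, z each as a share of 30 mm, from -1 to 1, then the closure, from -1 (fully open) to 1 (shut). A call has 1 to 20 rows; each row shifts and turns the commanded pose from where the row before left it; what a row does not reach is not made up. A row lasts 1/10 s, in which the tool goes at most 50 mm and 8.59 degrees, less where a joint would pass 70% of its speed; a pose out of reach is approached as far as the arm can. A call with a number of a shift or a turn outside -1 to 1 is refused whole. A call with a gripper value outside its range is refused whole. The fingers move at their own pace and stop on an object; "grip_force" is the grip in N (left out, the last holds). Time passes only in rows, so rows that do not move let the fingers close. It gives the time, the measured TCP pose, the force, the opening and the grip force at its end, in the units of the state.
- manip.state(): the state, without advancing time (a new reading comes with each control period).
- manip.camera(name): name is "scene" or "side" or "wrist"; returns a dict with "image" (384x512x3 uint8, red, green, blue), "fovy" (degrees; the focal length in pixels is half the picture's height over the tangent of half this angle, whatever the lens; pixels are square), "cx", "cy" (the principal point, pixels), "pose" (4x4, takes a point from camera to world coordinates); the wrist camera has in their place "hand_eye" (4x4, takes a point from camera to tool coordinates, whose origin is the TCP and whose axes are the flange's). Camera axes: x right, y down, z forward; pixel columns grow to the right and rows downward; lengths in mm; the calibration is good to about 2 mm. A picture is of the moment at which its call begins: read the wrist's pose just before it. There is no depth.
- manip.job_done(): hands the job in; it is judged then, once.
The state is a dict: "time_s": time; "q": joint angles; "joint_vel": joint speeds; "tau": joint torques, N m; "eef_pos": TCP position; "tool_rot": TCP orientation; "ft_force": force on the tool from outside, world axes, zero at the start; "moment": the same for the moment, N m; "opening": finger opening in mm; "gripper_force": force on a finger pad.
Only numpy, scipy, OpenCV 4.12 (cv2) and the standard library are available. Lean on these libraries where they do the work, as an engineer would, in place of code of your own. Each camera call takes 0.05 s, during which the arm holds its last target. There are 200 camera calls.

## Working session

There is one attempt and no reset: what is moved stays moved. The work goes in short steps, Python scripts to look and compute and a tool call to move; the robot and the scene stay as the last step left them, time stands still between calls to the robot, and variables do not carry over. Pictures are saved under pics/ and viewed, at most 10 in all, crops included, and the job is handed in when it is done.

Besides the shell and the picture viewer there is one more tool, called after ">>>" by a JSON object that holds its "fn" and its "kwargs", one argument or row to a line. move_arm: Moves the arm, as the interface text tells. Its arguments: {"type":"object","properties":{"commands":{"type":"array","items":{"type":"array"}},"grip_force":{"type":"number"}},"required":["commands"]}

```bash
mkdir -p pics
cat > h.py <<'E'
from station import manip
import numpy as np, cv2
from scipy.spatial.transform import Rotation as R
def shot(n,fn):
    s=manip.state(); c=manip.camera(n)
    if 'pose' not in c:
        T=np.eye(4); T[:3,3]=s['eef_pos']; r=np.array(s['tool_rot'])
        T[:3,:3]=r if r.shape==(3,3) else R.from_euler('xyz',r).as_matrix()
        c['pose']=T@np.array(c['hand_eye'])
    cv2.imwrite('pics/'+fn+'.png',c['image'][:,:,::-1]); np.savez('pics/'+fn,pose=c['pose'],fovy=c['fovy'],cx=c['cx'],cy=c['cy']); return c
def w(fn,u,v,z):
    d=np.load('pics/'+fn+'.npz'); f=192/np.tan(np.radians(d['fovy'])/2); P=d['pose']
    r=P[:3,:3]@np.array([(u-d['cx'])/f,(v-d['cy'])/f,1]); o=P[:3,3]
    return (o+r*(z-o[2])/r[2]).round(1)
def px(fn,p):
    d=np.load('pics/'+fn+'.npz'); f=192/np.tan(np.radians(d['fovy'])/2); P=d['pose']
    q=P[:3,:3].T@(np.array(p)-P[:3,3]); return (q[:2]/q[2]*f+[d['cx'],d['cy']]).round(1)
E
python3 - <<'E'
from h import *
print(manip.state())
for n in('scene','side','wrist'):
    c=shot(n,n+'0'); print(n,c['fovy'],c['pose'].round(2).tolist())
a=[cv2.imread(f'pics/{n}0.png') for n in('scene','side')]
E
```

```text
{'time_s': 0.0, 'q': array([-1.25903386,  0.4683766 , -0.0115522 ,  1.6036638 ,  0.00598357,
        1.07138796, -0.05630015]), 'joint_vel': array([ 3.13105504e-04, -1.03564557e-03, -9.17974672e-04,  3.50010302e-04,
        5.19620875e-04, -2.19016239e-03, -3.15987609e-05]), 'tau': array([ 5.78072741e-05, -5.32376754e+01,  2.13995279e-02, -2.51314688e+01,
        1.13444345e-02,  7.53526721e-03,  3.98421323e-07]), 'eef_pos': array([225.67944157, 608.95203757, 230.32204528]), 'tool_rot': array([-3.13979597e+00,  1.33891285e-04,  2.78671332e+00]), 'ft_force': array([-0.12702087, -1.07626506, -0.02560934]), 'moment': array([ 0.00698926,  0.04295868, -0.00707424]), 'gripper_force': 0.0, 'opening': 85.16885712056666}
scene 57.97305175905392 [[-0.42, 0.61, -0.68, 1316.02], [0.91, 0.28, -0.31, 363.59], [-0.0, -0.75, -0.67, 906.55], [0.0, 0.0, 0.0, 1.0]]
side 42.31803802923757 [[-0.97, -0.15, 0.21, 172.13], [-0.26, 0.49, -0.83, 1290.84], [0.02, -0.86, -0.51, 892.99], [0.0, 0.0, 0.0, 1.0]]
wrist 65.16027069787704 [[0.35, 0.89, 0.29, 150.65], [0.94, -0.33, -0.11, 637.4], [-0.0, 0.31, -0.95, 372.7], [0.0, 0.0, 0.0, 1.0]]
```

View pics/scene0.png

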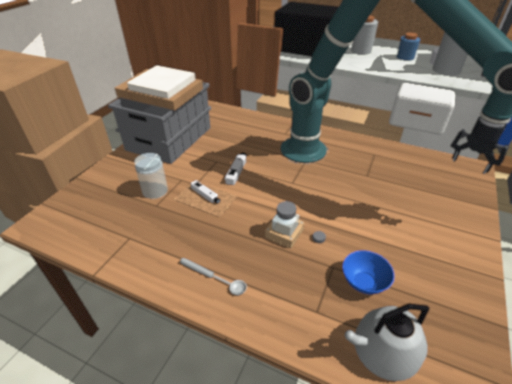

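View pics/side0.png

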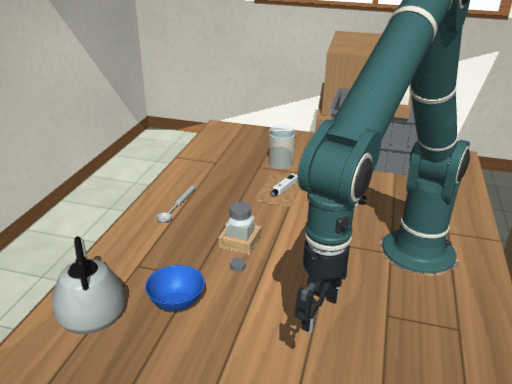

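The scene view shows the braced jar near (286,220), the mat with a thermometer at (205,191) and a second thermometer off the mat at (236,168). The bowl is at (368,272), the spoon at (215,276) and the canister at (151,175). The side view shows the jar at (240,225) and the mat thermometer at (285,185). Next, an enlarged crop.

Run:
```python
from h import *
a=cv2.imread('pics/scene0.png')[145:255,165:335]; a=cv2.resize(a,None,fx=4.6,fy=4.6,interpolation=3)
b=cv2.imread('pics/side0.png')[160:280,210:330]
cv2.imwrite('pics/c1.png',a)
for n,u,v,z in [('scene0',205,191,18),('side0',285,185,18),('scene0',287,208,126),('side0',240,208,126),('scene0',236,168,18)]: print(n,u,v,w(n,u,v,z))
```

```text
scene0 205 191 [ 465.9 -245.9   18. ]
side0 285 185 [ 465.4 -240.5   18. ]
scene0 287 208 [530.8 114.9 126. ]
side0 240 208 [525.7 119.9 126. ]
scene0 236 168 [ 282.5 -203.4   18. ]
```

View pics/c1.png

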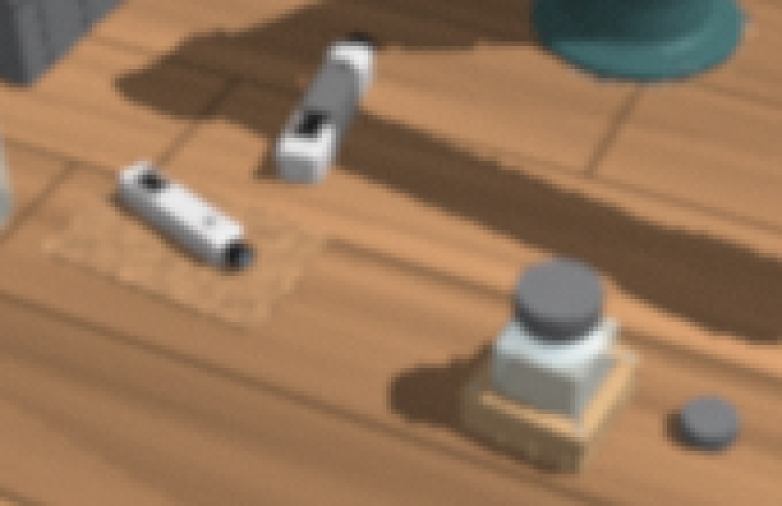

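The crop shows the mat thermometer from about (135,172) to its nose at (240,255). The brace's top corners are near (470,395), (578,430) and (635,355). The cap top is at (560,285).

Run:
```python
from h import *
for k,u,v,z in [('th back',130,170,32),('th nose',240,245,28),('brL',466,395,40),('brF',578,435,40),('brR',636,358,40),('jarFL',495,350,82),('jarF',580,378,82),('jarR',616,322,82),('mat front',245,325,4),('mat L',45,245,4),('mat R',325,240,4),('cap',560,283,126),('oth1',300,150,20),('oth2',355,45,20)]:
    print(k,w('scene0',165+u/4.6,145+v/4.6,z))
```

```text
th back [ 451.3 -307.    32. ]
th nose [ 492.5 -175.5   28. ]
brL [578.2  63.7  40. ]
brF [580.3 152.   40. ]
brR [490.4 165.   40. ]
jarFL [565.1  79.9  82. ]
jarF [565.5 145.   82. ]
jarR [501.8 149.5  82. ]
mat front [ 551.8 -139.5    4. ]
mat L [ 538.7 -340.     4. ]
mat R [ 434.4 -127.8    4. ]
cap [524.6 111.6 126. ]
oth1 [ 352.6 -194.    20. ]
oth2 [ 187.  -221.4   20. ]
```

>>> {"fn": "move_arm", "kwargs": {
  "commands": [
    [[0, 0, -0.85], [0.93, -0.87, 0], -1],
    [[0, 0, -0.85], [0.93, -0.87, 0], -1],
    [[0, 0, -0.85], [0.93, -0.87, 0], -1],
    [[0, 0, -0.85], [0.93, -0.87, 0], -1],
    [[0, 0, -0.85], [0.93, -0.87, 0], -1],
    [[0, 0, -0.85], [0.93, -0.87, 0], -1],
    [[0, 0, -0.85], [0.93, -0.87, 0], -1],
    [[0, 0, -0.85], [0.93, -0.87, 0], -1],
    [[0, 0, -0.85], [0.27, -1, 0], -1],
    [[0, 0, -0.85], [0.27, -1, 0], -1],
    [[0, 0, -0.85], [0.27, -1, 0], -1],
    [[0, 0, -0.85], [0.27, -1, 0], -1],
    [[0, 0, -0.85], [0.27, -1, 0], -1],
    [[0, 0, -0.85], [0.27, -1, 0], -1],
    [[0, 0, -0.85], [0.27, -1, 0], -1],
    [[0, 0, -0.85], [0.27, -1, 0], -1],
    [[0, 0, -0.85], [0.27, -1, 0], -1],
    [[0, 0, -0.85], [0.27, -1, 0], -1],
    [[0, 0, 0], [0, 0, 0], -1],
    [[0, 0, 0], [0, 0, 0], -1]
  ]
}}

```text
time_s: 2.15
eef_pos: [530.2, 99.3, 231.3]
tool_rot: [3.142, -0.0, 1.253]
ft_force: [0.2, 1.1, 0.4]
opening: 85.4
gripper_force: 0.0
```

Run:
```python
from h import *
shot('wrist','w1'); s=manip.state(); print(s['eef_pos'],s['tool_rot'],s['q'])
```

```text
[529.97872492 100.57249199 231.233729  ] [-3.14127674e+00 -2.95228398e-04  1.25578659e+00] [-0.66019804  0.29351287  0.49640206  1.90142969 -0.16640131  0.98695768
 -0.40455141]
```

View pics/w1.png

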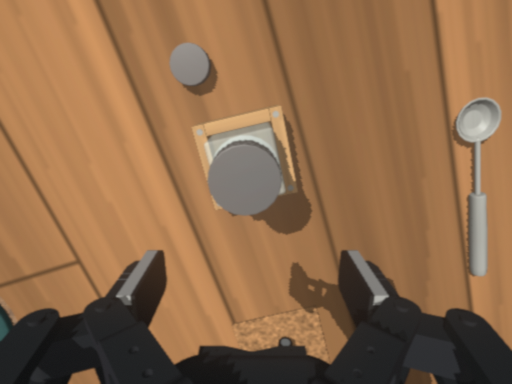

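>>> {"fn": "move_arm", "kwargs": {
  "commands": [
    [[0, 0, 0], [-0.17, -0.95, 0], -1],
    [[0, 0, 0], [-0.17, -0.95, 0], -1],
    [[0, 0, 0], [-0.17, -0.95, 0], -1],
    [[0, 0, 0], [-0.17, -0.95, 0], -1],
    [[0, 0, 0], [-0.17, -0.95, 0], -1],
    [[0, 0, 0], [-0.17, -0.95, 0], -1],
    [[0, 0, 0], [-0.17, -0.95, 0], -1],
    [[0, 0, 0], [-0.17, -0.95, 0], -1],
    [[0, 0, 0], [-0.17, -0.95, 0], -1],
    [[0, 0, 0], [-0.17, -0.95, 0], -1],
    [[0, 0, 0], [-0.17, -0.95, 0], -1],
    [[0, 0, 0], [-0.17, -0.95, 0], -1],
    [[0, 0, 0], [0, 0, 0], -1],
    [[0, 0, 0], [0, 0, 0], -1]
  ]
}}

```text
time_s: 3.6
eef_pos: [469.1, -240.6, 231.1]
tool_rot: [-3.141, -0.001, 1.257]
ft_force: [0.5, 0.4, -0.3]
opening: 85.5
gripper_force: 0.0
```

Run:
```python
from h import *
shot('wrist','w2'); s=manip.state(); print(s['eef_pos'],s['tool_rot'],s['q'])
```

```text
[ 469.31454273 -239.86615348  231.05310209] [-3.14114376e+00 -8.35823533e-04  1.25836071e+00] [-0.14277411  0.2897645   0.66458142  1.9371701  -0.21394929  0.9851718
  0.30843676]
```

View pics/w2.png

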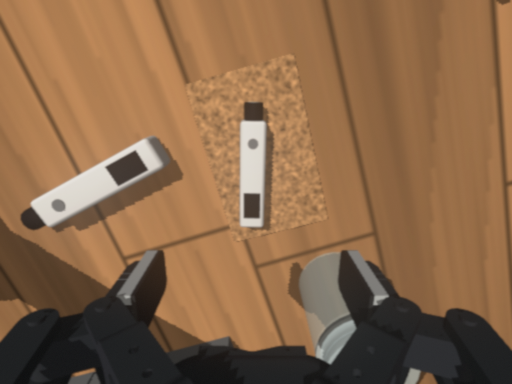

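Wrist view 1: cap top centre at (245,178), brace corners at (193,130), (282,108) and (297,190). Wrist view 2: thermometer from its nose at (254,102) to its back end at (251,227), mat corners at (188,84), (293,55), (327,218) and (237,241), and the canister near (330,290).

Run:
```python
from h import *
for k,n,u,v,z in [('nose','w2',254,102,28),('back',"w2",251.5,220,32),('backlow',"w2",251,227,5),('hL','w2',241,122,32),('hR','w2',266,122,32),('m1','w2',188,84,4),('m2','w2',293,55,4),('m3','w2',327,218,4),('m4','w2',237,241,4),('cap','w1',245,178,126),('capl','w1',209,178,126),('capr','w1',282,178,126),('br1','w1',193,130,40),('br2','w1',282,108,40),('br3','w1',297,192,40),('can','scene0',150,163,150),('can','w2',325,280,150)]:
    print(k,w(n,u,v,z))
```

```text
nose [ 493.  -171.6   28. ]
back [ 447.4 -302.8   32. ]
backlow [ 440.  -323.2    5. ]
hL [ 472.8 -187.2   32. ]
hR [ 499.1 -195.8   32. ]
m1 [ 426.5 -129.5    4. ]
m2 [ 550.2 -137.5    4. ]
m3 [ 539.9 -342.4    4. ]
m4 [ 415.2 -337.6    4. ]
cap [528.  113.7 126. ]
capl [498.8 123.3 126. ]
capr [558.  103.9 126. ]
br1 [482.  161.5  40. ]
br2 [581.  153.3  40. ]
br3 [570.9  57.3  40. ]
can [ 540.8 -420.2  150. ]
can [ 506.3 -327.9  150. ]
```

>>> {"fn": "move_arm", "kwargs": {
  "commands": [
    [[0, 0, 0], [0, 0, -0.95], -1],
    [[0, 0, 0], [0, 0, -0.95], -1],
    [[0, 0, 0], [0, 0, -0.95], -1],
    [[0, 0, 0], [0, 0, -0.95], -1],
    [[0, 0, 0], [0, 0, -0.95], -1],
    [[0, 0, 0], [0, 0, -0.95], -1],
    [[0, 0, 0], [0, 0, -0.95], -1],
    [[0, 0, 0], [0, 0, -0.5], -1],
    [[0, 0, 0], [0, 0, -0.3], -1],
    [[0, 0, 0], [0, 0, 0], -1],
    [[0, 0, 0], [0, 0, 0], 1],
    [[0, 0, 0], [0, 0, 0], 1],
    [[0, 0, 0], [0, 0, 0], 1],
    [[0, 0, 0], [0, 0, 0], 1],
    [[0, 0, 0], [0, 0, 0], 1],
    [[0, 0, 0], [0, 0, 0], 1],
    [[0, 0, 0], [0, 0, 0], 1],
    [[0, 0, 0], [0, 0, 0], 1]
  ],
  "grip_force": 40
}}

```text
time_s: 5.45
eef_pos: [469.5, -241.5, 8.7]
tool_rot: [3.14, -0.0, 1.257]
ft_force: [-0.4, 0.6, 5.6]
opening: 29.1
gripper_force: 40.4
```

>>> {"fn": "move_arm", "kwargs": {
  "commands": [
    [[0, 0, 0], [0, 0, 0.5], 1],
    [[0, 0, 0], [0, 0, 0.9], 1],
    [[0, 0, 0], [0, 0, 0], 1],
    [[0, 0, 0.3], [0.17, 0.73, 0], 1],
    [[0, 0, 0.3], [0.17, 0.73, 0], 1],
    [[0, 0, 0.3], [0.17, 0.73, 0], 1],
    [[0, 0, 0.3], [0.17, 0.73, 0], 1],
    [[0, 0, 0.3], [0.17, 0.73, 0], 1],
    [[0, 0, 0.3], [0.17, 0.73, 0], 1],
    [[0, 0, 0.3], [0.17, 0.73, 0], 1],
    [[0, 0, 0.25], [0.17, 0.73, 0], 1],
    [[0, 0, 0], [0, 0, 0], 1],
    [[0, 0, 0], [0, 0, 0], 1],
    [[0, 0, 0], [0, 0, 0], 1]
  ]
}}

```text
time_s: 6.85
eef_pos: [509.3, -67.1, 49.8]
tool_rot: [-3.141, 0.001, 1.49]
ft_force: [0.3, -0.1, -1.8]
opening: 29.2
gripper_force: 39.6
```

Run:
```python
from h import *
shot('scene','s2');shot('side','d2'); s=manip.state(); print(s['eef_pos'],s['tool_rot'])
a=cv2.imread('pics/s2.png')[165:255,200:330]; b=cv2.imread('pics/d2.png')[180:270,200:330]
cv2.imwrite('pics/c2.png',np.hstack([cv2.resize(x,None,fx=3.07,fy=3.07,interpolation=3) for x in(a,b)]))
for f in('s2','d2'): print(f,[px(f,p) for p in[(524,77,60),(517.7,7.4,60)]])
```

```text
[509.31960815 -67.27894953  49.8330734 ] [-3.14151045e+00  5.43179792e-04  1.48972014e+00]
s2 [array([276.2, 217.5]), array([258.5, 210.4])]
d2 [array([244.6, 219.3]), array([252.7, 208. ])]
```

View pics/c2.png

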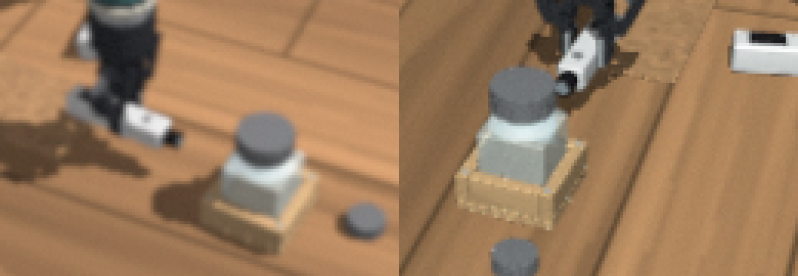

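The nose is at scene (257,211), against a prediction of (258,210), so it is aimed at the label. Holding for two seconds.

>>> {"fn": "move_arm", "kwargs": {
  "commands": [
    [[0, 0, 0], [0.06, 0, 0], 1],
    [[0, 0, 0], [0, 0, 0], 1],
    [[0, 0, 0], [0, 0, 0], 1],
    [[0, 0, 0], [0, 0, 0], 1],
    [[0, 0, 0], [0, 0, 0], 1],
    [[0, 0, 0], [0, 0, 0], 1],
    [[0, 0, 0], [0, 0, 0], 1],
    [[0, 0, 0], [0, 0, 0], 1],
    [[0, 0, 0], [0, 0, 0], 1],
    [[0, 0, 0], [0, 0, 0], 1],
    [[0, 0, 0], [0, 0, 0], 1],
    [[0, 0, 0], [0, 0, 0], 1],
    [[0, 0, 0], [0, 0, 0], 1],
    [[0, 0, 0], [0, 0, 0], 1],
    [[0, 0, 0], [0, 0, 0], 1],
    [[0, 0, 0], [0, 0, 0], 1],
    [[0, 0, 0], [0, 0, 0], 1],
    [[0, 0, 0], [0, 0, 0], 1],
    [[0, 0, 0], [0, 0, 0], 1],
    [[0, 0, 0], [0, 0, 0], 1]
  ]
}}

```text
time_s: 8.95
eef_pos: [511.5, -66.1, 49.8]
tool_rot: [3.142, 0.0, 1.492]
ft_force: [-0.3, 0.3, -0.6]
opening: 29.3
gripper_force: 39.7
```

>>> {"fn": "move_arm", "kwargs": {
  "commands": [
    [[0, 0, 0], [0, 0, 0], 1],
    [[0, 0, 0], [0, 0, 0], 1],
    [[0, 0, -0.3], [-0.15, -0.73, 0], 1],
    [[0, 0, -0.3], [-0.15, -0.73, 0], 1],
    [[0, 0, -0.3], [-0.15, -0.73, 0], 1],
    [[0, 0, -0.3], [-0.15, -0.73, 0], 1],
    [[0, 0, -0.3], [-0.15, -0.73, 0], 1],
    [[0, 0, -0.3], [-0.15, -0.73, 0], 1],
    [[0, 0, -0.3], [-0.15, -0.73, 0], 1],
    [[0, 0, -0.25], [-0.15, -0.73, 0], 1],
    [[0, 0, 0], [0, 0, 0], 1],
    [[0, 0, 0], [0, 0, -0.7], 1],
    [[0, 0, 0], [0, 0, -0.35], 1],
    [[0, 0, 0], [0, 0, -0.2], 1],
    [[0, 0, 0], [0, 0, -0.1], 1],
    [[0, 0, 0], [0, 0, 0], 1],
    [[0, 0, 0], [0, 0, 0], 1]
  ]
}}

```text
time_s: 10.65
eef_pos: [475.8, -241.3, 9.6]
tool_rot: [3.141, 0.0, 1.257]
ft_force: [-0.0, -0.4, -1.0]
opening: 29.3
gripper_force: 39.6
```

>>> {"fn": "move_arm", "kwargs": {
  "commands": [
    [[0, 0, 0], [0, 0, -0.04], 1],
    [[0, 0, 0], [0, 0, 0], 1],
    [[0, 0, 0], [0, 0, 0], -1],
    [[0, 0, 0], [0, 0, 0], -1],
    [[0, 0, 0], [0, 0, 0], -1],
    [[0, 0, 0], [0, 0, 0], -1],
    [[0, 0, 0], [0, 0, 0], -1],
    [[0, 0, 0], [0, 0, 0], -1],
    [[0, 0, 0], [0, 0, 0.3], -1],
    [[0, 0, 0], [0, 0, 0.9], -1],
    [[0, 0, 0], [0, 0, 1], -1],
    [[0, 0, 0], [0, 0, 1], -1],
    [[0, 0, 0], [0, 0, 1], -1],
    [[0, 0, 0], [0, 0, 1], -1],
    [[0, 0, 0], [0, 0, 1], -1],
    [[0, 0, 0], [0, 0, 1], -1],
    [[0, 0, 0], [0, 0, 0], -1],
    [[0, 0, 0], [0, 0, 0], -1]
  ]
}}

```text
time_s: 12.45
eef_pos: [475.6, -241.2, 224.9]
tool_rot: [3.14, -0.001, 1.257]
ft_force: [0.5, 0.4, -0.3]
opening: 85.1
gripper_force: 0.0
```

Run:
```python
from h import *
shot('wrist','w3'); s=manip.state(); print(s['eef_pos'],s['tool_rot'],s['q'])
```

```text
[ 475.04004953 -240.92138621  223.91415874] [-3.14119969e+00 -4.58925130e-04  1.25678280e+00] [-0.15171889  0.31340467  0.67956119  1.93236574 -0.23658065  0.97594351
  0.32394187]
```

View pics/w3.png

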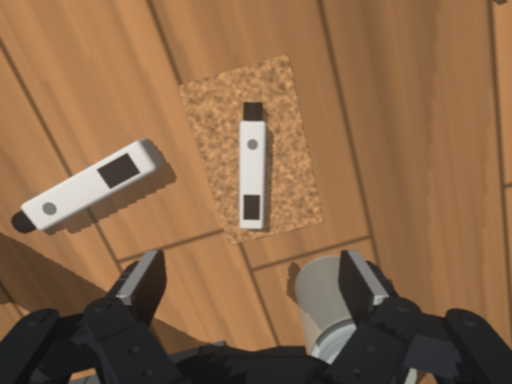

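The thermometer lies flat on the mat, released, from (253,102) to (252,229). Moving to the cap.

>>> {"fn": "move_arm", "kwargs": {
  "commands": [
    [[0, 0, 0], [0.15, 0.98, 0], -1],
    [[0, 0, 0], [0.15, 0.98, 0], -1],
    [[0, 0, 0], [0.15, 0.98, 0], -1],
    [[0, 0, 0], [0.15, 0.98, 0], -1],
    [[0, 0, 0], [0.15, 0.98, 0], -1],
    [[0, 0, 0], [0.15, 0.98, 0], -1],
    [[0, 0, 0], [0.15, 0.98, 0], -1],
    [[0, 0, 0], [0.15, 0.98, 0], -1],
    [[0, 0, 0], [0.15, 0.98, 0], -1],
    [[0, 0, 0], [0.15, 0.98, 0], -1],
    [[0, 0, 0], [0.15, 0.98, 0], -1],
    [[0, 0, 0], [0.1, 1, 0], -1],
    [[0, 0, 0], [0, 0, -0.8], -1],
    [[0, 0, 0], [0, 0, -0.7], -1],
    [[0, 0, 0], [0, 0, -0.6], -1],
    [[0, 0, 0], [0, 0, 0], -1],
    [[0, 0, 0], [0, 0, 0], -1]
  ]
}}

```text
time_s: 14.2
eef_pos: [527.5, 111.7, 160.4]
tool_rot: [-3.14, 0.002, 1.256]
ft_force: [0.3, -0.6, 0.4]
opening: 85.3
gripper_force: 0.0
```

Run:
```python
from h import *
shot('wrist','w4'); s=manip.state(); print(s['eef_pos'],s['tool_rot'],s['q'],px('w4',(528,112.5,126)),px('w4',(528,112.5,100)))
```

```text
[528.04901142 111.86540164 161.18007319] [-3.14146613e+00  4.38069910e-04  1.25627930e+00] [-0.67169694  0.39283503  0.49665118  1.96178995 -0.24571036  0.84593262
 -0.35719558] [253.4 225.1] [253.3 210.2]
```

View pics/w4.png

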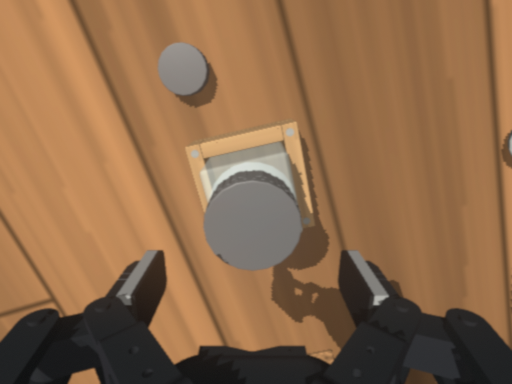

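The cap top is at (252,224), against a prediction of (253,225), so it is centred. Descending and gripping.

>>> {"fn": "move_arm", "kwargs": {
  "commands": [
    [[0, 0, 0], [0, 0, -0.7], -1],
    [[0, 0, 0], [0, 0, -0.7], -1],
    [[0, 0, 0], [0, 0, -0.6], -1],
    [[0, 0, 0], [0, 0, -0.4], -1],
    [[0, 0, 0], [0, 0, 0], -1],
    [[0, 0, 0], [0, 0, 0], -1],
    [[0, 0, 0], [0, 0, 0], 1],
    [[0, 0, 0], [0, 0, 0], 1],
    [[0, 0, 0], [0, 0, 0], 1],
    [[0, 0, 0], [0, 0, 0], 1],
    [[0, 0, 0], [0, 0, 0], 1],
    [[0, 0, 0], [0, 0, 0], 1]
  ],
  "grip_force": 80
}}

```text
time_s: 15.45
eef_pos: [528.3, 112.5, 90.5]
tool_rot: [3.141, -0.001, 1.257]
ft_force: [-3.4, 0.1, 7.8]
opening: 62.3
gripper_force: 85.1
```

>>> {"fn": "move_arm", "kwargs": {
  "commands": [
    [[0, 0, 0.5], [0, 0, 0], 1],
    [[0, 0, 0.6], [0, 0, 0], 1],
    [[0, 0, 0.6], [0, 0, 0], 1],
    [[0, 0, 0.6], [0, 0, 0], 1],
    [[0, 0, 0.6], [0, 0, 0], 1],
    [[0, 0, 0.6], [0, 0, 0], 1],
    [[0, 0, 0.6], [0, 0, 0], 1],
    [[0, 0, 0.6], [0, 0, 0], 1],
    [[0, 0, 0.6], [0, 0, 0], 1],
    [[0, 0, 0.7], [0, 0, 0], 1],
    [[0, 0, 0], [0, 0, 0], 1],
    [[0, 0, 0], [0, 0, 0], 1]
  ]
}}

```text
time_s: 16.65
eef_pos: [528.7, 112.6, 90.6]
tool_rot: [3.139, -0.001, 1.857]
ft_force: [-2.0, -0.3, 6.5]
opening: 62.3
gripper_force: 85.6
```

```bash
python3 -c "
from h import *
s=manip.state();print(s['eef_pos'],s['tool_rot'],s['ft_force'],s['moment'],s['q'])"
```

```text
[528.67745199 112.55395454  90.56861133] [ 3.13942553e+00 -5.72455298e-04  1.85721671e+00] [-2.0173744  -0.2899892   6.49404919] [0.07173595 0.28905978 0.12810951] [-0.50277781  0.48431147  0.28914568  1.99257096 -0.21095142  0.69079248
  0.20435359]
```

>>> {"fn": "move_arm", "kwargs": {
  "commands": [
    [[0, 0, 0.5], [0, 0, 0], 1],
    [[0, 0, 0.5], [0, 0, 0], 1],
    [[0, 0, 0.5], [0, 0, 0], 1],
    [[0, 0, 0.5], [0, 0, 0], 1],
    [[0, 0, 0.5], [0, 0, 0], 1]
  ]
}}

```text
time_s: 17.15
eef_pos: [528.1, 112.6, 91.4]
tool_rot: [3.14, -0.001, 2.108]
ft_force: [-6.5, -0.6, 15.3]
opening: 62.0
gripper_force: 86.2
```

```bash
python3 -c "
from h import *
s=manip.state();print(s['eef_pos'],s['tool_rot'],s['ft_force'],s['moment'])"
```

```text
[528.06599881 112.57067914  91.39250908] [ 3.14048031e+00 -1.03089643e-03  2.10806449e+00] [-6.54884908 -0.5889222  15.34826462] [-0.04121309  1.2453563  -0.12347666]
```

>>> {"fn": "move_arm", "kwargs": {
  "commands": [
    [[0, 0, 0.5], [0, 0, 0], 1],
    [[0, 0, 0.5], [0, 0, 0], 1]
  ]
}}

```text
time_s: 17.35
eef_pos: [528.0, 112.4, 91.4]
tool_rot: [3.141, -0.001, 2.208]
ft_force: [-7.0, -0.8, 15.7]
opening: 62.4
gripper_force: 86.2
```

```bash
python3 -c "
from h import *
s=manip.state();print(s['eef_pos'],s['tool_rot'],s['ft_force'],s['moment'])"
```

```text
[527.97977937 112.40809594  91.44824994] [ 3.14058120e+00 -7.77230418e-04  2.20808599e+00] [-6.98754257 -0.79336901 15.73435801] [-0.08236333  1.29311432 -0.18252898]
```

>>> {"fn": "move_arm", "kwargs": {
  "commands": [
    [[0, 0, 0.5], [0, 0, 0], 1],
    [[0, 0, 0.5], [0, 0, 0], 1],
    [[0, 0, 0.5], [0, 0, 0], 1],
    [[0, 0, 0], [0, 0, 0], 1],
    [[0, 0, 0], [0, 0, 0.05], 1],
    [[0, 0, 0], [0, 0, 0.05], 1],
    [[0, 0, 0], [0, 0, 0.05], 1],
    [[0, 0, 0], [0, 0, 0], 1],
    [[0, 0, 0], [0, 0, 0], 1]
  ]
}}

```text
time_s: 18.25
eef_pos: [527.7, 111.9, 93.5]
tool_rot: [-3.141, -0.0, 2.357]
ft_force: [-2.4, -1.1, 0.7]
opening: 62.0
gripper_force: 87.2
```

```bash
python3 -c "
from h import *
shot('side','d3')
s=manip.state();print(s['eef_pos'],s['tool_rot'],s['ft_force'],s['moment'])"
```

```text
[527.70968435 111.88314898  93.49198926] [-3.14094944e+00 -1.46447371e-04  2.35664089e+00] [-1.47506516 -1.76663356  1.39233818] [-0.27904381  0.42595032 -0.0120654 ]
```

>>> {"fn": "move_arm", "kwargs": {
  "commands": [
    [[0, 0, 0], [0, 0, 0.08], 1],
    [[0, 0, 0], [0, 0, 0.08], 1],
    [[0, 0, 0], [0, 0, 0], 1],
    [[0, 0, 0], [0, 0, 0], 1]
  ]
}}

```text
time_s: 18.7
eef_pos: [527.8, 112.1, 98.4]
tool_rot: [-3.141, -0.0, 2.357]
ft_force: [-2.3, -1.5, 0.9]
opening: 62.1
gripper_force: 87.1
```

No jar weight shows on the wrist, so the cap is free. Lifting straight up.

>>> {"fn": "move_arm", "kwargs": {
  "commands": [
    [[0, 0, 0], [0, 0, 0.15], 1],
    [[0, 0, 0], [0, 0, 0.2], 1],
    [[0, 0, 0], [0, 0, 0.2], 1],
    [[0, 0, 0], [0, 0, 0.2], 1],
    [[0, 0, 0], [0, 0, 0.2], 1],
    [[0, 0, 0], [0, 0, 0.15], 1],
    [[0, 0, 0], [0, 0, 0], 1],
    [[0, 0, 0], [0, 0, 0], 1],
    [[0, 0, 0], [0, 0, 0], 1],
    [[0, 0, 0], [0, 0, 0], 1],
    [[0, 0, 0], [0, 0, 0], 1]
  ]
}}

```text
time_s: 19.8
eef_pos: [527.8, 112.1, 131.1]
tool_rot: [-3.141, -0.0, 2.357]
ft_force: [-0.6, -1.1, 0.2]
opening: 62.2
gripper_force: 87.1
```

Run:
```python
from h import *
shot('scene','s5');shot('side','d5'); s=manip.state(); print(s['eef_pos'],s['tool_rot'],s['ft_force'])
a=cv2.imread('pics/s5.png')[150:250,210:340]; b=cv2.imread('pics/d5.png')[160:260,180:310]
cv2.imwrite('pics/c5.png',np.hstack([cv2.resize(x,None,fx=3.07,fy=3.07,interpolation=3) for x in(a,b)]))
```

```text
[527.89545115 112.06774176 131.22218898] [-3.14136199e+00 -7.31472694e-05  2.35667100e+00] [ 0.49242466 -0.18120806 -1.44468048]
```

View pics/c5.png

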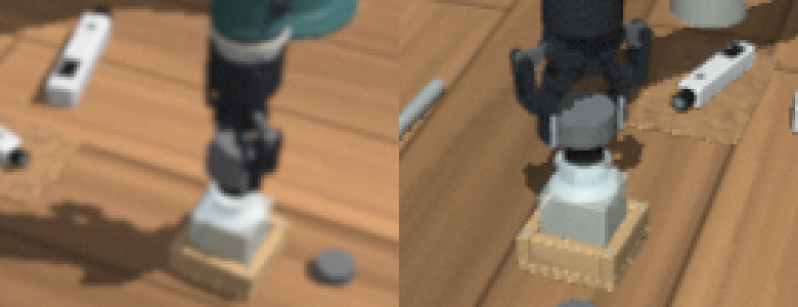

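The crop shows the jar seated and the cap held above it, but the cap may look tilted in the scene half at (225,160). I'll compare it with the outline a level cap would have.

Run:
```python
from h import *
t=np.linspace(0,2*np.pi,60); out=[]
for f,u0,v0 in(('s5',262,178),('d5',215,170)):
    a=cv2.imread(f'pics/{f}.png')[v0:v0+48,u0:u0+48]; a=cv2.resize(a,None,fx=8,fy=8,interpolation=3)[:,:384]; b=a.copy()
    for z,c in((140.7,(0,0,255)),(166.7,(0,255,0))):
        p=np.array([px(f,(528+32.5*np.cos(q),112.3+32.5*np.sin(q),z)) for q in t])
        cv2.polylines(b,[((p-[u0,v0]+.5)*8).astype(int)],True,c,1)
    out.append(np.hstack([a,b]))
o=np.vstack(out); cv2.imwrite('pics/c6.png',cv2.resize(o,(600,600)));
```

```text
(no output)
```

View pics/c6.png

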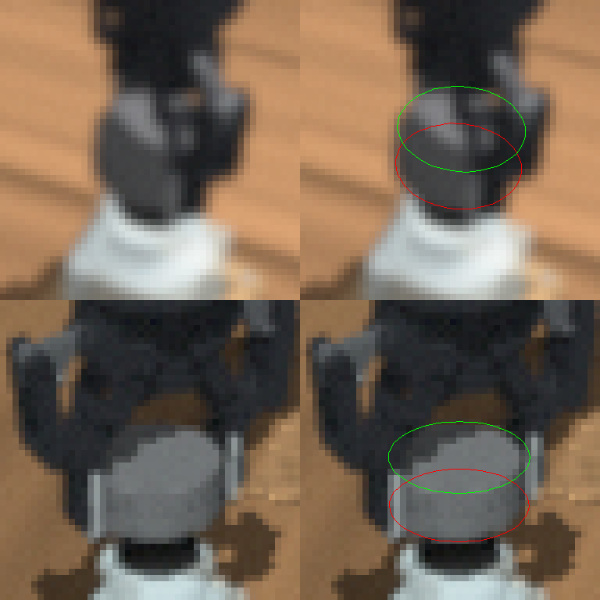

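The outline of a level cap fits both views, and the part that looked tilted is just shadow and a finger. Handing in.

```bash
python3 -c "
from h import *
print(manip.job_done())"
```

```text
the job is handed in; nothing more can be done
None
```

I carried out every step and handed the job in: the label was measured, the thermometer is back flat on the mat, and the cap is held level about 2.5 cm above the jar's mouth. The hand-in call returned no verdict, so I don't know the judged result.

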